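# Index the thread carousel to the red spool

## Robot

A 6-joint arm with a two-finger parallel gripper is mounted at the origin on a cart in front of the work surface, level with it; the furniture and walls round the work are solid. World frame = base frame: x ahead of the robot, y to its left, z up, the work surface at z = 0. Lengths are in mm, angles in rad, forces in N, time in s.
With the tool pointing down it reaches from about 425 to 950 mm from the base axis. Payload 3.5 kg.
Tool frame: the origin (TCP) lies midway between the tips of the shut fingers; the grasp point (between the pads) lies 19 mm behind it; z points along the fingers, y is the line along which they close (so a half turn about z gives the same grasp; the last joint's range is limited). The gripper opens to 85 mm and grips with 20 to 120 N. Pads are 22 mm wide; open, the fingers measure 114 mm over their backs; the gripper's body (76 mm by 85 mm) begins 54 mm behind the grasp point. The pads swing forward as they close: fully open they stand 13 mm farther back than shut.
Start: joints at [1.11, 0.286, 1.577, -0, 1.279, -0.15], TCP at [206.392, 642.657, 231.325] pointing down, gripper open.
Joint ranges: [-2.77, 2.77], [-0.9, 2.22], [0.21, 2.48], [-1.53, 4.67], [0.24, 2.81], [-2.84, 2.84]. Speed limits (rad/s): [2.79, 2.79, 3.14, 3.14, 3.14, 3.14].

## Interface

Orientations are given as a unit quaternion [w, x, y, z].
In Python, from cell import readout, get_image, order gives the robot as it stands.
- The arm moves only by the tool move_arm, never from a script. Its argument "plan" is a list of rows, each an object with "xyz": the shift along the tool's x, y, z in units of 1000 mm (1.0 is 1000 mm), a list of three; "delta_rot": the turn, a rotation vector about the tool's x, y, z in units of 30 degrees (1.0 is 30 degrees), a list of three. In form: [{"xyz": [dx, dy, dz], "delta_rot": [wx, wy, wz]}, ...]. A call has 1 to 10 rows; each row shifts and turns the commanded pose from where the row before left it, along the tool's axes as they then stand; what a row does not reach is not made up. A row lasts 1/8 s, in which the tool goes at most 62.5 mm and 10.7 degrees, less where a joint would pass 70% of its speed; a pose out of reach is approached as far as the arm can. A call with a number of a shift or a turn outside -1 to 1 is refused whole. A call with a gripper value outside its range is refused whole. "hand" is the finger opening in mm, from 0 to 85.4, set as the call begins (left out, the last holds). The fingers move at their own pace and stop on an object; "newtons" is the grip in N (left out, the last holds). Time passes only in rows, so rows that do not move let the fingers close. It gives the time, the measured TCP pose, the force, the opening and the grip force at its end, in the units of the state.
- readout.state(): the state, without advancing time (a new reading comes with each control period).
- get_image(name): name is "scene" or "top" or "wrist"; returns a dict with "frame" (400x640x3 uint8, red, green, blue), "range_z" (400x640 float32, mm along the optical axis (not along the pixel's ray), 0 where there is no reading), "fx", "fy", "cx", "cy" (pixels), "k1" (the pictures are not rectified: a ray, as slopes to the right and down, at radius r is drawn at 1 + k1 r^2 times it, then the intrinsics apply), "rvec" (rotation vector, rad) and "tvec" (3), from world to camera coordinates, as OpenCV has them; the wrist camera has in their place "T_tool_cam" (4x4, takes a point from camera to tool coordinates, whose origin is the TCP and whose axes are the flange's). Camera axes: x right, y down, z forward; pixel columns grow to the right and rows downward; lengths in mm; the calibration is good to about 2 mm. A picture is of the moment at which its call begins: read the wrist's pose just before it.
- order.finish_job(): hands the job in; it is judged then, once.
The state is a dict: "clock": time; "joint_pos": joint angles; "qvel": joint speeds; "joint_torque": joint torques, N m; "tool_pos": TCP position; "ee_rot": TCP orientation; "wrist_force": force on the tool from outside, world axes, zero at the start; "wrist_torque": the same for the moment, N m; "finger_gap": opening from 0.0 (shut) to 1.0 (fully open); "finger_force": force on a finger pad.
Only numpy, scipy, OpenCV 4.12 (cv2) and the standard library are available. Lean on these libraries where they do the work, as an engineer would, in place of code of your own. Each camera call takes 0.05 s, during which the arm holds its last target. There are 200 camera calls.

## Task

The red thread is wanted next: pump the thread carousel's blue lever (with the black knob) to and fro, stroke after stroke, until the red spool stands under the yellow pointer of the brass thread guide without going past it. Turn the wheel with the lever only, without touching the wheel or its spools; finish with the lever back against its home stop on the left, let go, and leave the other things on the desk where they are.

Things in the scene. Friction and masses are not known exactly. Their poses are not given: they have to be found in the camera images.
- carousel: Fixed steel stand of the thread carousel: round base plate, 204 mm diameter, 8 mm thick, with an apron at its front (-x side). Origin on the common vertical axis of wheel and lever, at desk height (z = 0). z up; its -x axis is the front, facing the robot. Position and yaw vary.
- wheel: Ratchet wheel on the stand's axis: white deck (143 mm diameter, top z = 0.037) on a rim of 10 saw teeth (170 mm over tips), one tooth a station (36 deg). On a circle of 58 mm radius: 7 spools (25 mm diameter, tops z = 0.071), 3 bare pegs. Origin on the axis, z = 0; the red spool lies on its +y axis. Turns counter-clockwise from above only; stays where left; may start between two stations.
- hold_pawl: Small sprung brass pawl (42 mm) on the stand at the rim's right rear: lets the wheel turn counter-clockwise and stops it from turning back. Works by itself. Origin on its pivot, 99 mm from the stand's axis.
- drive_pawl: Small sprung brass pawl (42 mm) on the lever: pushes the wheel on one tooth per full stroke and slides back over the teeth as the lever goes home. Some 3 deg are lost at each stop, so go fully to both stops. If the wheel starts between stations, the first stroke only finishes that tooth (from midway: perhaps nothing). Origin on its pivot, 99 mm from the stand's axis.
- red_spool_top (a point): Centre of the top of the red spool (red thread, tan wood-coloured flanges; the only red one and, seen from above, the only one with a tan top) on the wheel, z = 0.071, 58 mm from the axis.
- guide_tip (a point): Lower tip of the yellow pointer of the fixed brass thread guide, which reaches in over the spool circle from the stand's +y side (left seen from the robot): 58 mm from the axis, z = 0.078; its yellow ball's top is at z = 0.099, its brass post 116 mm from the axis. A spool is at the guide when its axis is below this tip.
- lever (a joint): Blue hand lever under the wheel, rad: 0 at the home stop (left seen from the robot; lever points 21 deg to the +y side of the stand's -x axis), 0.733 at the right stop (21 deg to the -y side). Grows as the knob goes left to right, counter-clockwise seen from above. No return spring: it stays where left. Takes about 1 N at the knob free, 3 to 4 N with the wheel.
- knob (a point): Centre of the top of the black upright knob at the lever's end, to take from above: round post of 21 mm diameter from z = 0.032 to 0.096 (this point), 150 mm from the stand's axis, fixed to the lever; the blue arm below it (20 mm wide) lies at z = 0.011 to 0.019.
- hook_box: Bystander: small clear hook box with a lid, 63x50x26 mm. Origin at the centre of its underside.
- marker: Bystander: blue and teal felt marker lying on the desk, 132 mm long, 15 mm thick. Origin at the centre of its underside.
- bobbin: Bystander: thread bobbin holder lying on the desk, 112x42x22 mm. Origin at the centre of its underside.
- bead_jar: Bystander: white jar with a black lid, standing, 34 mm wide, 45 mm tall. Origin at the centre of its underside.

How it is judged (in metres and radians):
At the end, for the whole second after the job is handed in: The red spool's axis is within 12 mm (horizontally) of the yellow pointer's tip, the lever is back within 0.08 rad of its home stop, and the wheel is at rest (horizontal distance between red_spool_top and guide_tip below 0.012 m and value of joint lever below 0.08 rad and angular speed of wheel below 0.05 rad/s); the robot touches nothing.
It fails at once if the robot touches the wheel or its spools (more than 1 N) (contact force between any of the arm, the fingers and wheel above 1 N).
It fails at once if the red spool is driven past the pointer (25 mm or more beyond it) (x of red_spool_top in the frame of carousel below -0.025 m).
It fails at once if a bystander is pushed more than 30 mm from its place (distance of any of hook_box, marker, bobbin, bead_jar from where it was at the start of the episode above 0.03 m).
It also fails if it takes over 58 s, if anything falls off the work surface, if the arm or the gripper's body presses on something with over 40 N, if the wrist force passes 120 N, or if a joint passes its speed limit or range.

## Working session

There is one attempt and no reset: what is moved stays moved. The work goes in short steps, Python scripts to look and compute and a tool call to move; the robot and the scene stay as the last step left them, time stands still between calls to the robot, and variables do not carry over. Pictures are saved under pics/ and viewed, at most 10 in all, crops included, and the job is handed in when it is done.

Besides the shell and the picture viewer there is one more tool, called after ">>>" as a command line: name --argument value ..., lists and objects as JSON in quotes. move_arm: Moves the arm, as the interface text tells. Shifts and turns lie within -1 to 1; 1 stands for 1000 mm of shift or 30 degrees of turn. Its arguments: {"type":"object","properties":{"plan":{"type":"array","items":{"type":"object","properties":{"xyz":{"type":"array","items":{"type":"number"}},"delta_rot":{"type":"array","items":{"type":"number"}}}}},"hand":{"type":"number"},"newtons":{"type":"number"}},"required":["plan"]}

```bash
mkdir -p pics
cat > h.py <<'E'
import numpy as np, cv2
from cell import readout, get_image, order
def K(c): return np.array([[c['fx'],0,c['cx']],[0,c['fy'],c['cy']],[0,0,1.]])
def ray(c,uv):
    x=(np.array(uv,float).reshape(-1,2)-[c['cx'],c['cy']])/[c['fx'],c['fy']]
    s=x.copy()
    for _ in range(20): s=x/(1+c['k1']*(s**2).sum(1,keepdims=True))
    R=cv2.Rodrigues(np.array(c['rvec'],float))[0]; t=np.array(c['tvec'],float).ravel()
    return -R.T@t, np.c_[s,np.ones(len(s))]@R
def onz(c,uv,z):
    o,d=ray(c,uv); return o+d*((z-o[2])/d[:,2])[:,None]
def save(c,n): cv2.imwrite(f'pics/{n}.png',c['frame'][:,:,::-1])
E
python3 - <<'E'
from h import *
s=readout.state(); print(s['clock'],s['tool_pos'],s['ee_rot'])
for n in('top','scene'):
    c=get_image(n); save(c,n+'0'); np.save(n+'0.npy',c,allow_pickle=True); print(n,c['fx'],c['k1'],ray(c,[[320,200]]))
E
```

```text
0.0 [206.08253318 642.0868241  229.94922585] [-3.53081978e-04  1.54754752e-01  9.87952238e-01 -1.10296875e-03]
top 431.46440554929774 -0.07784879778075718 (array([ 414.65212351,   80.62649728, 1169.78058188]), array([[ 0.16287291,  0.00154002, -0.98676563]]))
scene 419.5124454958969 -0.05900827512700512 (array([ 139.38817662, -672.81991531,  718.85170195]), array([[ 0.43656053,  0.67130126, -0.59901287]]))
```

View pics/top0.png

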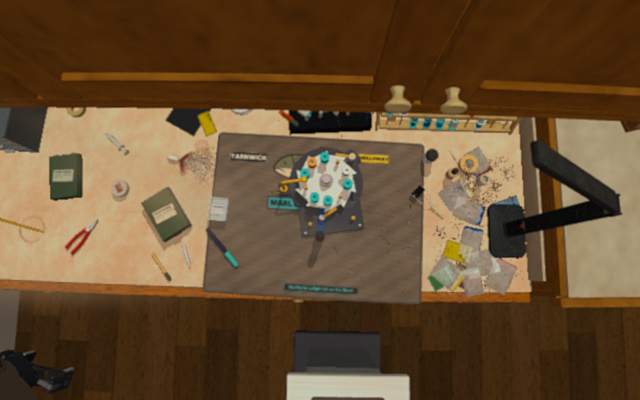

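View pics/scene0.png

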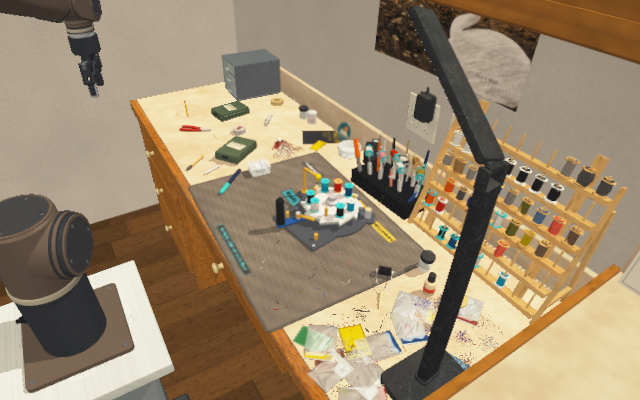

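The top view shows the carousel around (327,185), with the black knob near (319,236). The marker, box and jar are clear of it. Next I'll zoom in.

Run:
```python
from h import *
a=np.load('top0.npy',allow_pickle=True).item()['frame'][130:280,260:380,::-1]
b=np.load('scene0.npy',allow_pickle=True).item()['frame'][150:270,255:405,::-1]
cv2.imwrite('pics/c1.png',cv2.resize(a,None,fx=4,fy=4,interpolation=2))
cv2.imwrite('pics/c2.png',cv2.resize(b,None,fx=5,fy=5,interpolation=2))
```

```text
(no output)
```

View pics/c1.png

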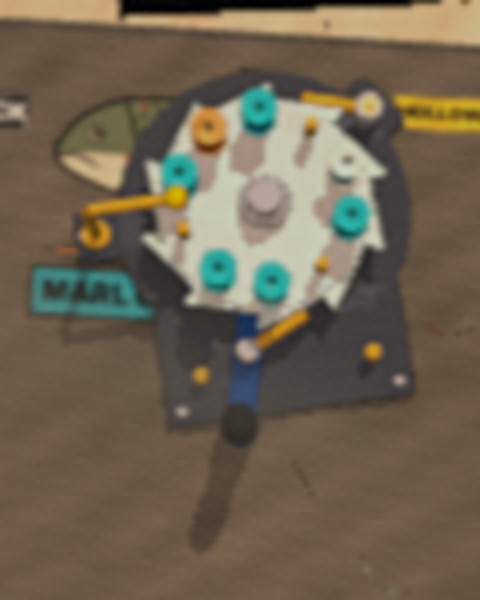

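View pics/c2.png

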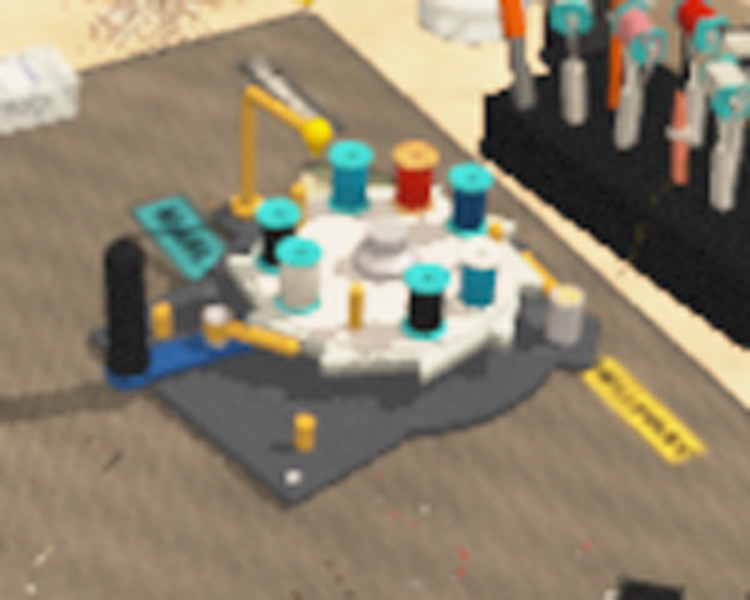

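```bash
cat > m.py <<'E'
from h import *
from scipy.optimize import least_squares
E
python3 - <<'E'
from m import *
c=np.load('top0.npy',allow_pickle=True).item()
f=lambda p,z: onz(c,np.array(p,float).reshape(-1,2)/4+[260-.375,130-.375],z)
sp=f([(258,109),(209,129),(180,173),(218,270),(271,283),(351,216)],71)[:,:2]
r=least_squares(lambda q:np.hypot(*(sp-q[:2]).T)-58,sp.mean(0)); A=r.x; print('axis',A,r.fun)
ang=lambda p:np.degrees(np.arctan2(p[1]-A[1],p[0]-A[0]))
for s in sp: print(ang(s))
for n,p,z in [('ball',(177,197),92),('knob',(239,425),96),('post',(92,210),99),('bL',(201,375),20),('bR',(373,350),20),('sL',(182,411),9),('sR',(400,380),9),('holdpiv',(370,104),35)]:
    q=f(p,z)[0]; print(n,q,np.hypot(*(q[:2]-A)),ang(q))
E
```

```text
axis [653.20145854  68.13663998] [ 0.22693061 -0.3065288  -0.46609578  0.07392542 -0.04953597 -0.60297743]
5.797213662986881
40.84167197437676
76.27868741346292
149.42093482446543
-175.2034604514747
-102.54441592391885
ball [646.28509647 124.66711959  92.        ] 56.952007773599846 96.97532809425334
knob [501.44017485  81.88473919  96.        ] 152.3827334715094 174.82368764748796
post [635.16843534 177.96076024  99.        ] 111.294776683408 99.3247081225255
bL [540.46616578 108.11835671  20.        ] 119.6151491495991 160.4728832366637
bR [559.77975217  -6.85101642  20.        ] 119.79467364116655 -141.24671380293796
sL [517.06250239 120.53882458   9.        ] 145.87598957112255 158.94744130385757
sR [541.13177277 -26.15277499   9.        ] 146.45855470130425 -139.92454494719962
holdpiv [726.16056699  -2.26808733  35.        ] 101.3896303076799 -43.9792420567851
```

>>> move_arm --plan '[{"xyz":[-0.0414,-0.0402,0]},{"xyz":[-0.0414,-0.0402,0]},{"xyz":[-0.0414,-0.0402,0]},{"xyz":[-0.0414,-0.0402,0]},{"xyz":[-0.0414,-0.0402,0]},{"xyz":[-0.0414,-0.0402,0]},{"xyz":[-0.0414,-0.0402,0]},{"xyz":[-0.0414,-0.0402,0]},{"xyz":[-0.0414,-0.0402,0]},{"xyz":[-0.0414,-0.0402,0]}]' --hand 60 --newtons 30

```text
validation failed for argument at $.pl...
```

>>> move_arm --plan '[{"xyz":[-0.0414,-0.0402,0],"delta_rot":[0,0,0]},{"xyz":[-0.0414,-0.0402,0],"delta_rot":[0,0,0]},{"xyz":[-0.0414,-0.0402,0],"delta_rot":[0,0,0]},{"xyz":[-0.0414,-0.0402,0],"delta_rot":[0,0,0]},{"xyz":[-0.0414,-0.0402,0],"delta_rot":[0,0,0]},{"xyz":[-0.0414,-0.0402,0],"delta_rot":[0,0,0]},{"xyz":[-0.0414,-0.0402,0],"delta_rot":[0,0,0]},{"xyz":[-0.0414,-0.0402,0],"delta_rot":[0,0,0]},{"xyz":[-0.0414,-0.0402,0],"delta_rot":[0,0,0]},{"xyz":[-0.0414,-0.0402,0],"delta_rot":[0,0,0]}]' --hand 60 --newtons 30

```text
clock: 1.35
tool_pos: [477.9, 131.5, 231.1]
ee_rot: [-0.0, 0.155, 0.988, 0.0]
wrist_force: [0.4, 0.3, 0.4]
finger_gap: 0.7
finger_force: 0.0
```

>>> move_arm --plan '[{"xyz":[-0.04,-0.0396,0],"delta_rot":[0,0,0]},{"xyz":[0,0,0.04],"delta_rot":[0,0,-0.21]},{"xyz":[0,0,0.04],"delta_rot":[0,0,-0.21]},{"xyz":[0,0,0],"delta_rot":[0,0,0]}]'

```text
clock: 1.85
tool_pos: [500.5, 83.2, 147.4]
ee_rot: [-0.005, 0.046, 0.999, -0.0]
wrist_force: [-0.9, 0.2, 0.4]
finger_gap: 0.705
finger_force: 0.0
```

Run:
```python
from h import *
s=readout.state(); print(s['tool_pos'],s['ee_rot'],s['joint_pos'])
c=get_image('wrist'); save(c,'w1'); c['tool_pos']=s['tool_pos'];c['ee_rot']=s['ee_rot'];np.save('w1.npy',c,allow_pickle=True); print(c['T_tool_cam'])
```

```text
[500.51879359  83.21738296 147.37189998] [-4.56297443e-03  4.63158452e-02  9.98916422e-01 -5.40958782e-05] [-3.54360165e-02  7.94688683e-03  2.05086269e+00 -9.85092579e-06
  1.09190969e+00 -1.51356196e+00]
[[ 5.05127293e-04 -9.50373543e-01 -3.11110710e-01  8.06506135e+01]
 [ 9.99999870e-01  4.56573658e-04  2.28895054e-04 -1.25198622e+00]
 [-7.54908485e-05 -3.11110785e-01  9.50373649e-01 -1.42513583e+02]
 [ 0.00000000e+00  0.00000000e+00  0.00000000e+00  1.00000000e+00]]
```

View pics/w1.png

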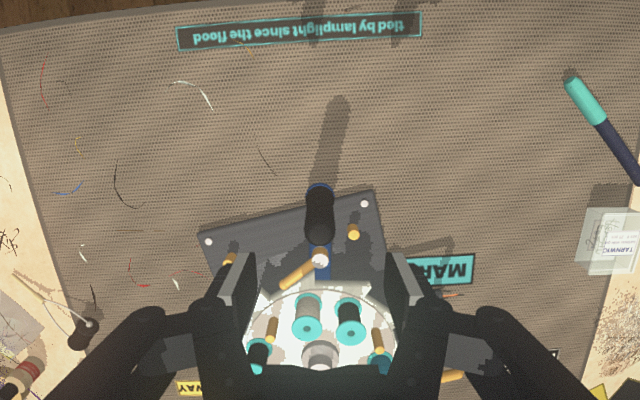

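The wrist view shows the black knob at (320,185–243), centred between the fingers, with its top at the lower end. I'll check its position by ray.

```bash
cat >> h.py <<'E'
from scipy.spatial.transform import Rotation as Ro
def wray(c,uv):
    x=(np.array(uv,float).reshape(-1,2)-[c['cx'],c['cy']])/[c['fx'],c['fy']]
    s=x.copy()
    for _ in range(20): s=x/(1+c['k1']*(s**2).sum(1,keepdims=True))
    T=np.eye(4);q=c['ee_rot'];T[:3,:3]=Ro.from_quat([*q[1:],q[0]]).as_matrix();T[:3,3]=c['tool_pos'];T=T@c['T_tool_cam']
    return T[:3,3],np.c_[s,np.ones(len(s))]@T[:3,:3].T
def wonz(c,uv,z):
    o,d=wray(c,uv); return o+d*((z-o[2])/d[:,2])[:,None]
E
python3 - <<'E'
from h import *
c=np.load('w1.npy',allow_pickle=True).item()
m=(c['frame'].max(2)<45).astype(np.uint8); n,l,st,ce=cv2.connectedComponentsWithStats(m[170:255,295:345])
i=1+st[1:,4].argmax(); print(st[i],ce[i])
ys,xs=np.where(l==i); print([(y+170,xs[ys==y].min()+295,xs[ys==y].max()+295) for y in range(10,80,5) if (ys==y).any()])
A=np.array([653.2,68.1])
d=c['range_z'];print(d[225:245:4,320])
for v in (226,228,231,234): print(v,wonz(c,[[319.5,v]],96)[0])
E
```

```text
[31 39  1  1  1] [31. 39.]
[]
[209.08507 211.37148 210.75806 212.5401  212.85966]
226 [500.90306161  81.6211909   96.        ]
228 [502.25487959  81.49558026  96.        ]
231 [504.29316119  81.30618028  96.        ]
234 [506.34427919  81.11558357  96.        ]
```

>>> move_arm --plan '[{"xyz":[0,0.0015,0.04],"delta_rot":[0,0,0]},{"xyz":[0,0,0.04],"delta_rot":[0,0,0]},{"xyz":[0,0,0],"delta_rot":[0,0,0]},{"xyz":[0,0,0],"delta_rot":[0,0,0]}]'

```text
clock: 2.4
tool_pos: [505.7, 85.0, 74.0]
ee_rot: [0.002, 0.046, 0.999, 0.0]
wrist_force: [0.5, -0.2, -0.2]
finger_gap: 0.703
finger_force: 0.0
```

>>> move_arm --plan '[{"xyz":[0.001,-0.0035,0.008],"delta_rot":[0,0,0]},{"xyz":[0,0,0],"delta_rot":[0,0,0]}]'

```text
clock: 2.65
tool_pos: [502.6, 81.3, 63.9]
ee_rot: [0.0, 0.046, 0.999, -0.0]
wrist_force: [0.3, -0.4, -0.1]
finger_gap: 0.707
finger_force: 0.0
```

>>> move_arm --plan '[{"xyz":[0,0,0],"delta_rot":[0,0,0]},{"xyz":[0,0,0],"delta_rot":[0,0,0]},{"xyz":[0,0,0],"delta_rot":[0,0,0]},{"xyz":[0,0,0],"delta_rot":[0,0,0]},{"xyz":[0,0,0],"delta_rot":[0,0,0]}]' --hand 10 --newtons 30

```text
clock: 3.28
tool_pos: [502.6, 81.5, 63.7]
ee_rot: [0.0, 0.045, 0.999, 0.0]
wrist_force: [-1.2, -0.9, 4.1]
finger_gap: 0.235
finger_force: 29.8
```

>>> move_arm --plan '[{"xyz":[-0.0002,0.0078,0],"delta_rot":[0,0,0.1]},{"xyz":[-0.0002,0.0078,0],"delta_rot":[0,0,0.1]},{"xyz":[0,0.0026,0],"delta_rot":[0,0,0.033]},{"xyz":[0,0,0],"delta_rot":[0,0,0]},{"xyz":[0,0,0],"delta_rot":[0,0,0]}]'

```text
clock: 3.9
tool_pos: [505.2, 99.8, 63.7]
ee_rot: [0.0, 0.106, 0.994, 0.0]
wrist_force: [-2.4, 2.7, 4.8]
finger_gap: 0.24
finger_force: 30.1
```

>>> move_arm --plan '[{"xyz":[0,0.0052,0],"delta_rot":[0,0,0.067]},{"xyz":[0,0,0],"delta_rot":[0,0,0]}]'

```text
clock: 4.15
tool_pos: [505.6, 100.1, 63.6]
ee_rot: [-0.001, 0.122, 0.993, -0.005]
wrist_force: [-6.7, -16.3, 8.8]
finger_gap: 0.234
finger_force: 31.6
```

>>> move_arm --plan '[{"xyz":[-0.0004,-0.01125,0],"delta_rot":[0,0,-0.1433]},{"xyz":[-0.0004,-0.01125,0],"delta_rot":[0,0,-0.1433]},{"xyz":[-0.0004,-0.01125,0],"delta_rot":[0,0,-0.1433]},{"xyz":[-0.0004,-0.01125,0],"delta_rot":[0,0,-0.1433]},{"xyz":[-0.0004,-0.01125,0],"delta_rot":[0,0,-0.1433]},{"xyz":[-0.0004,-0.01125,0],"delta_rot":[0,0,-0.1433]},{"xyz":[-0.0004,-0.01125,0],"delta_rot":[0,0,-0.1433]},{"xyz":[-0.0004,-0.01125,0],"delta_rot":[0,0,-0.1433]},{"xyz":[-0.0004,-0.01125,0],"delta_rot":[0,0,-0.1433]},{"xyz":[-0.0004,-0.01125,0],"delta_rot":[0,0,-0.1433]}]'

```text
clock: 5.4
tool_pos: [520.6, -4.8, 63.6]
ee_rot: [0.001, -0.249, 0.969, 0.0]
wrist_force: [0.1, 1.6, 3.3]
finger_gap: 0.236
finger_force: 30.3
```

>>> move_arm --plan '[{"xyz":[0,-0.0052,0],"delta_rot":[0,0,-0.067]},{"xyz":[0,0,0],"delta_rot":[0,0,0]}]'

```text
clock: 5.65
tool_pos: [523.4, -9.8, 63.6]
ee_rot: [0.001, -0.265, 0.964, -0.001]
wrist_force: [1.2, 0.2, 2.3]
finger_gap: 0.235
finger_force: 30.2
```

>>> move_arm --plan '[{"xyz":[0,-0.0039,0],"delta_rot":[0,0,-0.05]},{"xyz":[0,0,0],"delta_rot":[0,0,0]}]'

```text
clock: 5.9
tool_pos: [523.7, -10.0, 63.5]
ee_rot: [-0.0, -0.277, 0.961, 0.003]
wrist_force: [-2.7, 8.9, 7.2]
finger_gap: 0.234
finger_force: 31.0
```

```bash
cat > red.py <<'E'
from h import *
import sys
c=get_image('top'); save(c,sys.argv[1])
hsv=cv2.cvtColor(c['frame'],cv2.COLOR_RGB2HSV)
w=np.zeros(hsv.shape[:2],bool); w[135:225,285:365]=1
def blob(lo,hi):
    m=(cv2.inRange(hsv,lo,hi)>0)&w
    n,l,st,ce=cv2.connectedComponentsWithStats(m.astype(np.uint8)); return [(st[i,4],ce[i]) for i in range(1,n) if st[i,4]>=8]
A=np.array([653.2,68.1])
for nm,lo,hi in(('teal',(80,120,80),(100,255,255)),('tan',(8,120,120),(22,255,255))):
    for a,p in blob(lo,hi):
        q=onz(c,p,71)[0][:2]-A; print(nm,a,p.round(1),'r %.1f ang %.1f'%(np.hypot(*q),np.degrees(np.arctan2(q[1],q[0]))))
E
python3 red.py t1
```

```text
teal 73 [315.7 159.3] r 58.0 ang 28.6
teal 68 [347.7 175. ] r 57.5 ang -79.6
teal 38 [304.2 184.2] r 58.5 ang 106.3
teal 65 [336.2 198. ] r 58.0 ang -151.6
teal 65 [322.6 200.3] r 58.4 ang 172.5
teal 67 [289.9 203. ] r 113.4 ang 126.1
tan 27 [361.6 155.4] r 112.8 ang -55.2
tan 40 [341.8 155.3] r 75.2 ang -32.6
tan 8 [328.9 157.9] r 55.9 ang -6.8
tan 70 [306.1 168.2] r 58.6 ang 63.5
tan 63 [294.5 180.1] r 82.1 ang 94.4
tan 15 [285.7 188. ] r 107.4 ang 104.9
tan 10 [345.5 188.5] r 57.2 ang -116.4
tan 8 [310.2 194.2] r 58.3 ang 137.0
tan 11 [309.6 223.1] r 124.0 ang 161.5
```

>>> move_arm --plan '[{"xyz":[-0.0004,0.0115,0],"delta_rot":[0,0,0.1467]},{"xyz":[-0.0004,0.0115,0],"delta_rot":[0,0,0.1467]},{"xyz":[-0.0004,0.0115,0],"delta_rot":[0,0,0.1467]},{"xyz":[-0.0004,0.0115,0],"delta_rot":[0,0,0.1467]},{"xyz":[-0.0004,0.0115,0],"delta_rot":[0,0,0.1467]},{"xyz":[-0.0004,0.0115,0],"delta_rot":[0,0,0.1467]},{"xyz":[-0.0004,0.0115,0],"delta_rot":[0,0,0.1467]},{"xyz":[-0.0004,0.0115,0],"delta_rot":[0,0,0.1467]},{"xyz":[-0.0004,0.0115,0],"delta_rot":[0,0,0.1467]},{"xyz":[-0.0004,0.0115,0],"delta_rot":[0,0,0.1467]}]'

```text
clock: 7.2
tool_pos: [505.3, 98.3, 63.6]
ee_rot: [0.002, 0.102, 0.995, -0.0]
wrist_force: [3.5, 1.0, -1.0]
finger_gap: 0.236
finger_force: 30.1
```

>>> move_arm --plan '[{"xyz":[0,0.0055,0],"delta_rot":[0,0,0.07]},{"xyz":[0,0,0],"delta_rot":[0,0,0]}]'

```text
clock: 7.45
tool_pos: [505.9, 100.0, 63.5]
ee_rot: [0.001, 0.118, 0.993, -0.004]
wrist_force: [1.3, -12.6, 3.0]
finger_gap: 0.233
finger_force: 31.1
```

```bash
python3 red.py t2 | grep -E "r 5[789]"
```

```text
teal 73 [315.7 159.4] r 57.8 ang 28.9
teal 69 [347.6 175.1] r 57.2 ang -79.8
teal 39 [304.3 184.2] r 58.3 ang 106.3
teal 63 [336.1 197.9] r 57.6 ang -151.8
teal 65 [322.6 200.3] r 58.4 ang 172.5
tan 71 [306.1 168.3] r 58.5 ang 63.6
tan 10 [345.5 188.5] r 57.2 ang -116.4
tan 9 [310.3 194.4] r 58.6 ang 137.5
```

>>> move_arm --plan '[{"xyz":[-0.0004,-0.01125,0],"delta_rot":[0,0,-0.1433]},{"xyz":[-0.0004,-0.01125,0],"delta_rot":[0,0,-0.1433]},{"xyz":[-0.0004,-0.01125,0],"delta_rot":[0,0,-0.1433]},{"xyz":[-0.0004,-0.01125,0],"delta_rot":[0,0,-0.1433]},{"xyz":[-0.0004,-0.01125,0],"delta_rot":[0,0,-0.1433]},{"xyz":[-0.0004,-0.01125,0],"delta_rot":[0,0,-0.1433]},{"xyz":[-0.0004,-0.01125,0],"delta_rot":[0,0,-0.1433]},{"xyz":[-0.0004,-0.01125,0],"delta_rot":[0,0,-0.1433]},{"xyz":[-0.0004,-0.01125,0],"delta_rot":[0,0,-0.1433]},{"xyz":[-0.0004,-0.01125,0],"delta_rot":[0,0,-0.1433]}]'

```text
clock: 8.75
tool_pos: [521.1, -5.4, 63.5]
ee_rot: [0.002, -0.252, 0.968, 0.0]
wrist_force: [4.7, 2.7, -0.4]
finger_gap: 0.238
finger_force: 30.4
```

>>> move_arm --plan '[{"xyz":[0,-0.0078,0],"delta_rot":[0,0,-0.1]},{"xyz":[0,0,0],"delta_rot":[0,0,0]}]'

```text
clock: 9.0
tool_pos: [523.9, -9.9, 63.5]
ee_rot: [0.001, -0.276, 0.961, 0.003]
wrist_force: [1.2, 8.6, 4.0]
finger_gap: 0.233
finger_force: 31.2
```

```bash
python3 red.py t3 | grep -E "r 5[789]"
```

```text
teal 69 [341.4 163.2] r 57.7 ang -43.6
teal 72 [306.2 169.1] r 57.3 ang 65.4
teal 67 [310.2 194.2] r 58.3 ang 136.9
teal 66 [336.2 198. ] r 58.0 ang -151.7
tan 8 [322.5 200.5] r 58.9 ang 172.4
```

>>> move_arm --plan '[{"xyz":[-0.0004,0.0115,0],"delta_rot":[0,0,0.1467]},{"xyz":[-0.0004,0.0115,0],"delta_rot":[0,0,0.1467]},{"xyz":[-0.0004,0.0115,0],"delta_rot":[0,0,0.1467]},{"xyz":[-0.0004,0.0115,0],"delta_rot":[0,0,0.1467]},{"xyz":[-0.0004,0.0115,0],"delta_rot":[0,0,0.1467]},{"xyz":[-0.0004,0.0115,0],"delta_rot":[0,0,0.1467]},{"xyz":[-0.0004,0.0115,0],"delta_rot":[0,0,0.1467]},{"xyz":[-0.0004,0.0115,0],"delta_rot":[0,0,0.1467]},{"xyz":[-0.0004,0.0115,0],"delta_rot":[0,0,0.1467]},{"xyz":[-0.0004,0.0115,0],"delta_rot":[0,0,0.1467]}]'

```text
clock: 10.3
tool_pos: [505.4, 98.0, 63.5]
ee_rot: [0.003, 0.103, 0.995, -0.0]
wrist_force: [7.5, -0.2, -3.1]
finger_gap: 0.232
finger_force: 30.5
```

>>> move_arm --plan '[{"xyz":[0,0.0055,0],"delta_rot":[0,0,0.07]},{"xyz":[0,0,0],"delta_rot":[0,0,0]},{"xyz":[0,-0.002,0],"delta_rot":[0,0,0]}]'

```text
clock: 10.68
tool_pos: [506.0, 99.9, 63.5]
ee_rot: [0.003, 0.12, 0.993, -0.001]
wrist_force: [6.9, -0.2, -3.0]
finger_gap: 0.233
finger_force: 30.6
```

>>> move_arm --plan '[{"xyz":[0,0,0],"delta_rot":[0,0,0]},{"xyz":[0,0,0],"delta_rot":[0,0,0]},{"xyz":[0,0,0],"delta_rot":[0,0,0]},{"xyz":[0,0,0],"delta_rot":[0,0,0]}]' --hand 55

```text
clock: 11.18
tool_pos: [503.6, 101.6, 63.2]
ee_rot: [-0.0, 0.121, 0.993, -0.0]
wrist_force: [-0.3, -0.5, 1.5]
finger_gap: 0.647
finger_force: 0.0
```

>>> move_arm --plan '[{"xyz":[0,0,-0.03],"delta_rot":[0,0,0]},{"xyz":[0,0,-0.04],"delta_rot":[0,0,0]},{"xyz":[0,0,-0.04],"delta_rot":[0,0,0]},{"xyz":[0.05,0,-0.02],"delta_rot":[0,0,0]},{"xyz":[0,0,0],"delta_rot":[0,0,0]}]'

```text
clock: 11.8
tool_pos: [454.3, 114.2, 195.1]
ee_rot: [0.002, 0.121, 0.993, 0.0]
wrist_force: [1.3, 0.2, -0.0]
finger_gap: 0.644
finger_force: 0.0
```

```bash
python3 red.py t4 | grep -E "r 5[789]"
python3 - <<'E'
from h import *
c=get_image('scene'); a=cv2.imread('pics/t4.png')[130:280,260:380]; b=c['frame'][150:270,255:375,::-1]
cv2.imwrite('pics/fin.png',np.hstack([cv2.resize(a,(400,500),interpolation=2),cv2.resize(b,(400,500),interpolation=2)]))
E
```

```text
teal 68 [341.4 163.1] r 57.8 ang -43.4
teal 72 [306.2 169.1] r 57.3 ang 65.4
teal 66 [310.3 194.3] r 58.4 ang 137.1
teal 66 [336.2 197.9] r 57.7 ang -151.7
tan 8 [322.5 200.5] r 58.9 ang 172.4
```

View pics/fin.png

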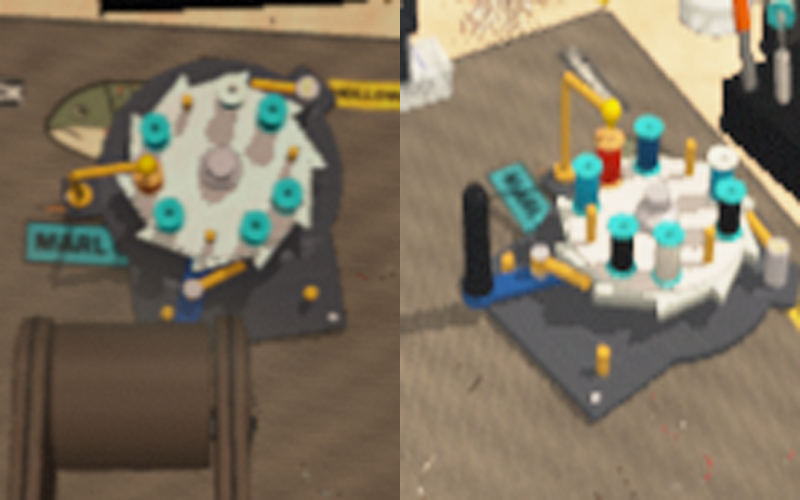

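The red spool (left half, about (148,178)) stands under the yellow ball, the lever rests at its left stop, and the gripper is clear of it.

```bash
python3 -c "
from cell import order; print(order.finish_job())"
```

```text
the job is handed in; nothing more can be done
None
```

The job is handed in: two lever strokes brought the red spool under the yellow pointer (measured within about 4 mm), with the lever back at its left home stop, the gripper clear and the bystanders not approached; the final verdict was not shown.

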